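# Dress the pastry display tray

### The job

Set out the pastries from the baking sheet on the three lace cards of the black display tray, each upright and centred on its card: the eclair on the card next to the golden cake, lying lengthwise along its card (across the row), the brownie on the card next to the chocolate cake, and the white coconut snowball on the card between those two. Put the round almond biscuit centred flat on top of the brownie. Leave the two cakes standing where they are.

Things in the scene. Friction and masses are not known exactly. Their poses are not given: they have to be found in the camera images.
- golden_cake: Small round cake, golden yellow crumb with pale cream dots on top, diameter 80 mm, 45 mm high (dots to 52 mm), stands loose at one end of the display tray, its centre 95 mm from the centre of the nearest lace card, in line with the row. Which end varies. Origin at the centre of the underside, z up.
- chocolate_cake: Small round cake like the golden one (80 mm diameter, 45 mm high), but dark brown with red berries on top, stands loose at the other end of the row of cards. Origin at the centre of the underside, z up.
- display_tray: Black rectangular tray, fixed, 180 (its x) by 470 (its y) mm, floor 5 mm above the counter, rim 12 mm above the counter. It stands left or right of the baking sheet, turned up to 0.3 rad; at yaw 0 it runs along world y. The two cakes and, between them, a straight row of three lace cards lie along its y axis. Origin at the centre of the underside.
- card_a: End one (towards the tray's -y) of three identical white paper cards with a lace edge, 112 (its x, across the row) by 66 (its y, along the row) by 2 mm, fixed on the tray's floor, 85 mm apart, turned with the tray. Origin at the centre of the underside; card top 2 mm above it, 7 mm above the counter.
- card_b: The middle one of the three lace cards, like card_a, at the tray's centre.
- card_c: End lace card towards the tray's +y, like card_a.
- eclair: Golden-tan finger pastry (eclair), firm, 96 mm long (its x) by 36 mm wide (its y) by 30 mm high, rounded edges and crumbs along the top (to 32 mm). At the start it lies flat on the aluminium baking sheet with a blue-grey mat (floor 4 mm above the counter, rim 10 mm high, 260 by 270 mm), at any yaw. Origin at the centre of the underside, z up. About 70 g.
- snowball: White coconut cake, round, 56 mm diameter with upright sides up to 24 mm and a domed top 41 mm high with a brown almond on it (45 mm in all). Starts on the baking sheet. Origin at the centre of the underside, z up. About 60 g.
- brownie: Dark brown square brownie, firm, 56 by 56 mm (its x and y) by 28 mm high. Starts on the baking sheet at any yaw. Origin at the centre of the underside, z up. About 90 g.
- biscuit: Round orange-brown biscuit with five pale almond flakes on top, 44 mm diameter, 14 mm thick. Starts flat on the baking sheet. Origin at the centre of the underside, z up. About 30 g. On top of the brownie its underside is 28 mm above the brownie's.
Things that resemble listed ones, but are neither listed nor needed, are in the scene too. What is meant by the snowball is not blue, and is the larger of those in its own colour.

How it is judged (in metres and radians):
At the end, for the whole second after the job is handed in: Eclair (within 0.25 rad of lengthwise) on the card by the golden cake, brownie on the one by the chocolate cake, snowball on the middle card, each upright and within 15 mm of centre; biscuit flat on the brownie within 12 mm; all released, at rest; cakes upright, moved under 15 mm (((horizontal distance between golden_cake and card_a below 0.14 m and horizontal distance between eclair and card_a below 0.015 m and z of eclair in the frame of card_a between -0.001 and 0.006 m and angle between the x axis of eclair and the x axis of card_a, either way round below 0.25 rad and horizontal distance between brownie and card_c below 0.015 m and z of brownie in the frame of card_c between -0.001 and 0.006 m) or (horizontal distance between chocolate_cake and card_a below 0.14 m and horizontal distance between eclair and card_c below 0.015 m and z of eclair in the frame of card_c between -0.001 and 0.006 m and angle between the x axis of eclair and the x axis of card_c, either way round below 0.25 rad and horizontal distance between brownie and card_a below 0.015 m and z of brownie in the frame of card_a between -0.001 and 0.006 m)) and horizontal distance between snowball and card_b below 0.015 m and z of snowball in the frame of card_b between -0.001 and 0.006 m and horizontal distance between biscuit and brownie below 0.012 m and z of biscuit in the frame of brownie between 0.025 and 0.032 m and angle between each of eclair, snowball, brownie, biscuit, golden_cake, chocolate_cake's own z axis and vertical below 0.15 rad and linear speed of each of eclair, snowball, brownie, biscuit below 0.02 m/s and distance of each of golden_cake, chocolate_cake from where it was at the start of the episode below 0.015 m); the robot touches nothing.
It fails at once if a cake was pushed out of its place (more than 15 mm) or tipped (distance of any of golden_cake, chocolate_cake from where it was at the start of the episode above 0.015 m or angle between any of golden_cake, chocolate_cake's own z axis and vertical above 0.3 rad).
It also fails if it takes over 112 s, if anything falls off the work surface, if the arm or the gripper's body presses on something with over 40 N, if the wrist force passes 120 N, or if a joint passes its speed limit or range.

### The arm

A 6-joint arm with a two-finger parallel gripper is mounted at the origin on the work surface. World frame = base frame: x ahead of the robot, y to its left, z up, the work surface at z = 0. Lengths are in mm, angles in degrees, forces in N, time in s.
With the tool pointing down it reaches from about 350 to 850 mm from the base axis. Payload 8.1 kg.
Tool frame: the origin (TCP) lies at the very end of the fingers, on their centre line; the grasp point (between the pads) lies 19 mm behind it; z points along the fingers, y is the line along which they close (so a half turn about z gives the same grasp; the last joint's range is limited). The gripper opens to 85 mm and grips with 20 to 120 N. Pads are 22 mm wide; open, the fingers measure 114 mm over their backs; the gripper's body (76 mm by 85 mm) begins 54 mm behind the grasp point. The pads swing forward as they close: fully open they stand 13 mm farther back than shut.
Start: joints at [-77.659, 7.471, 85.268, -0, 87.261, -4.893], TCP at [177.791, -573.058, 210.292] pointing down, gripper open.
Joint ranges: [-169.43, 169.43], [-51.17, 129.36], [1.28, 143.12], [-76.62, 256.62], [0, 156.53], [-152.29, 152.29]. Speed limits (degrees/s): [136.94, 136.94, 159.86, 180, 180, 180].

### API

Orientations are given as [roll, pitch, yaw] about the fixed x, y, z axes, in that order (R = Rz(yaw) Ry(pitch) Rx(roll)).
In Python, from bench import r gives the robot as it stands.
- The arm moves only by the shell command python3 -m jog 'ROWS' [FORCE]. ROWS is JSON, a list of rows, each a list of 7 numbers: the turn, a rotation vector about the tool's x, y, z in degrees, then the shift along the tool's x, y, z in mm, then the closure, from -1 (fully open) to 1 (shut), so that 0 is half open. A call has 1 to 5 rows; each row shifts and turns the commanded pose from where the row before left it, along the tool's axes as they then stand; what a row does not reach is not made up. A row lasts 1/10 s, in which the tool goes at most 50 mm and 8.59 degrees, less where a joint would pass 70% of its speed; a pose out of reach is approached as far as the arm can. A call is refused whole if a number of a shift passes 50 or a number of a turn 8.59, either way. A call with a gripper value outside its range is refused whole. The fingers move at their own pace and stop on an object; FORCE is the grip in N (left out, the last holds). Time passes only in rows, so rows that do not move let the fingers close. It gives the time, the measured TCP pose, the force, the opening and the grip force at its end, in the units of the state.
- r.sense(): the state, without advancing time (a new reading comes with each control period).
- r.snapshot(name): name is "scene" or "side" or "wrist"; returns a dict with "pixels" (384x512x3 uint8, red, green, blue), "fx", "fy", "cx", "cy" (pixels), "k1" (the pictures are not rectified: a ray, as slopes to the right and down, at radius r is drawn at 1 + k1 r^2 times it, then the intrinsics apply), "world_to_cam" (4x4, takes a point from world to camera coordinates); the wrist camera has in their place "hand_eye" (4x4, takes a point from camera to tool coordinates, whose origin is the TCP and whose axes are the flange's). Camera axes: x right, y up, looking along -z (the intrinsics and any distortion apply to the point x, -y, -z); pixel columns grow to the right and rows downward; lengths in mm; the calibration is good to about 2 mm. A picture is of the moment at which its call begins: read the wrist's pose just before it. There is no depth.
- r.hand_in(): hands the job in; it is judged then, once.
The state is a dict: "time": time; "joint_pos": joint angles; "qd": joint speeds; "joint_efforts": joint torques, N m; "tool_pos": TCP position; "tcp_rot": TCP orientation; "ft_force": force on the tool from outside, world axes, zero at the start; "wrist_torque": the same for the moment, N m; "finger_gap": finger opening in mm; "grip_force": force on a finger pad.
Only numpy, scipy, OpenCV 4.12 (cv2) and the standard library are available. Lean on these libraries where they do the work, as an engineer would, in place of code of your own. Each camera call takes 0.05 s, during which the arm holds its last target. There are 200 camera calls.

## Working session

There is one attempt and no reset: what is moved stays moved. The work goes in short steps, Python scripts to look and compute and a shell command to move; the robot and the scene stay as the last step left them, time stands still between calls to the robot, and variables do not carry over. Pictures are saved under pics/ and viewed, at most 14 in all, crops included, and the job is handed in when it is done.

```bash
mkdir -p pics; ls; cat > h.py <<'E'
import numpy as np, cv2, sys
from bench import r
from scipy.spatial.transform import Rotation as R
def tool():
    s=r.sense(); T=np.eye(4); T[:3,:3]=R.from_euler('xyz',s['tcp_rot'],degrees=True).as_matrix(); T[:3,3]=s['tool_pos']; return T
def snap(name,fn=None):
    T=tool(); d=r.snapshot(name)
    d['c2w']=T@np.array(d['hand_eye']) if name=='wrist' else np.linalg.inv(np.array(d['world_to_cam']))
    if fn: cv2.imwrite('pics/'+fn,cv2.cvtColor(np.asarray(d['pixels']),cv2.COLOR_RGB2BGR))
    return d
def K(d): return np.array([[d['fx'],0,d['cx']],[0,d['fy'],d['cy']],[0,0,1.]])
def w(d,uv,z):
    uv=np.array(uv,float).reshape(-1,1,2)
    n=cv2.undistortPoints(uv,K(d),np.array([d['k1'],0,0,0.])).reshape(-1,2)
    ray=np.c_[n[:,0],-n[:,1],-np.ones(len(n))]@d['c2w'][:3,:3].T
    o=d['c2w'][:3,3]; t=(z-o[2])/ray[:,2]
    return o+ray*t[:,None]
E
python3 - <<'E'
from h import *
s=r.sense();print(s)
for n in ['scene','side','wrist']:
    d=snap(n,n+'0.png'); print(n,d['c2w'].round(2).tolist(),d['fx'],d['k1'])
a=[cv2.imread(f'pics/{n}0.png') for n in ['scene','side']]
E
```

```text
pics
{'time': 0.0, 'joint_pos': array([-7.76583998e+01,  7.51640772e+00,  8.53309218e+01, -1.64434228e-03,
        8.72606000e+01, -4.89466184e+00]), 'qd': array([-0.00257558, -0.01618695,  0.01290146, -0.00354878, -0.05692345,
        0.04150302]), 'joint_efforts': array([ 2.94930120e-03, -5.69394386e+01, -5.00550377e+01, -4.98607756e-05,
        1.45115741e-02, -4.99521559e-05]), 'tool_pos': array([ 177.65394575, -572.46979958,  209.21517311]), 'tcp_rot': array([-1.79892324e+02, -7.57266211e-03,  1.72363350e+01]), 'ft_force': array([-1.03410827,  0.31978385, -0.04473142]), 'wrist_torque': array([-0.01028419, -0.02216429,  0.00958259]), 'grip_force': 0.0, 'finger_gap': 85.2889597926166}
scene [[0.81, -0.44, 0.39, 924.77], [0.59, 0.6, -0.54, -627.32], [0.01, 0.67, 0.74, 912.16], [0.0, 0.0, 0.0, 1.0]] 451.5560394163725 -0.05270340971616616
side [[-0.94, 0.26, -0.22, 182.83], [-0.34, -0.68, 0.65, 842.23], [0.01, 0.69, 0.73, 965.3], [0.0, 0.0, 0.0, 1.0]] 378.02590517081137 0.03656751872248828
wrist [[0.3, 0.92, 0.25, 239.88], [-0.95, 0.29, 0.08, -552.83], [-0.0, -0.26, 0.97, 373.03], [0.0, 0.0, 0.0, 1.0]] 282.245711733435 -0.06645693118601798
```

View pics/scene0.png

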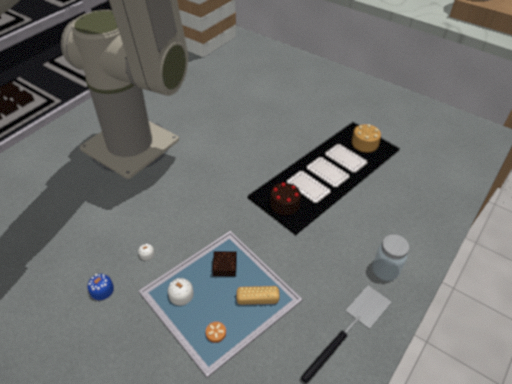

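View pics/side0.png

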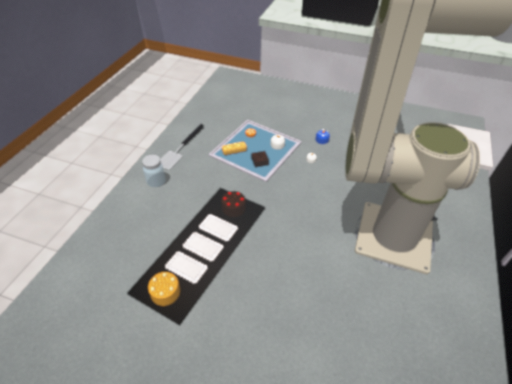

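The scene picture shows the sheet with the brownie at (225,264), snowball (181,291), eclair (258,296) and biscuit (216,332). The tray has the chocolate cake at (286,197), cards at (309,186), (328,172) and (347,157), and the golden cake at (367,137).

Snowball candidates are white (181,291) on the sheet, smaller white (146,251) and blue (100,286). I choose (181,291), and a crop will check it.

```bash
python3 - <<'E'
from h import *
S=snap('scene');D=snap('side')
def p(n,s,q,z):print(n,w(S,s,z)[0,:2].round(),w(D,q,z)[0,:2].round())
p('brownie',(225,259),(260,156),30);p('snow',(181,291),(278,142),25);p('eclair',(258,293),(234,147),30);p('bis',(216,330),(251,132),18)
p('c1',(309,186),(218,227),7);p('c2',(328,172),(203,247),7);p('c3',(347,157),(187,267),7)
p('gold',(367,132),(164,284),52);p('choc',(286,191),(233,200),50)
c=cv2.imread('pics/scene0.png')[220:370,70:310]; cv2.imwrite('pics/crop.png',cv2.resize(c,None,fx=3.3,fy=3.3,interpolation=2))
E
```

```text
brownie [ 514. -173.] [ 516. -180.]
snow [ 486. -298.] [ 480. -290.]
eclair [ 630. -201.] [ 627. -194.]
bis [ 607. -321.] [ 604. -320.]
c1 [537. 169.] [536. 168.]
c2 [552. 249.] [548. 256.]
c3 [565. 339.] [561. 336.]
gold [578. 425.] [577. 429.]
choc [517.  79.] [519.  79.]
```

View pics/crop.png

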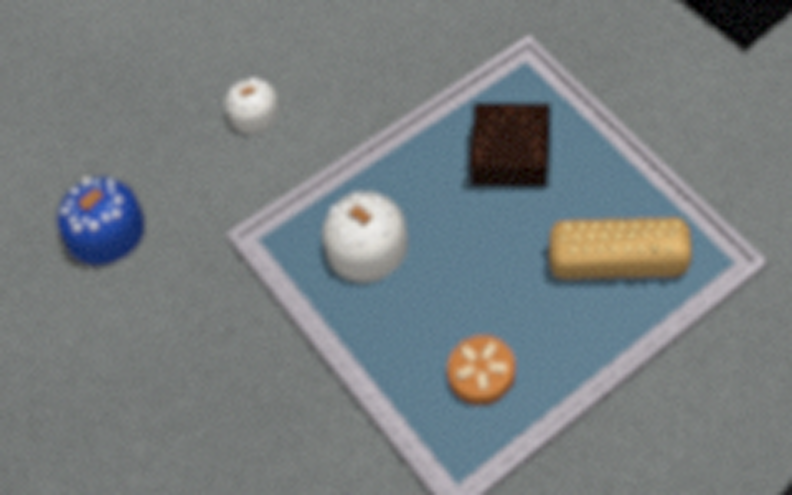

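The crop confirms it: the white domed ball on the sheet is the larger white one, and the small white and blue ones lie off the sheet. Moving over the sheet for a wrist look.

```bash
python3 -m jog '[[0,0,0,44,-21,0,-1],[0,0,0,44,-21,0,-1],[0,0,0,44,-21,0,-1],[0,0,0,44,-21,0,-1],[0,0,0,44,-21,0,-1]]'
python3 -m jog '[[0,0,0,44,-21,0,-1],[0,0,0,44,-21,0,-1],[0,0,0,44,-21,0,-1],[0,0,0,44,-21,0,-1],[0,0,0,44,-21,0,-1]]'
python3 -m jog '[[0,0,-8.5,0,0,0,-1],[0,0,-8.5,0,0,0,-1],[0,0,-8.5,0,0,0,-1],[0,0,-8.5,0,0,0,-1],[0,0,-8.5,0,0,0,-1]]'
python3 -m jog '[[0,0,-8.5,0,0,0,-1],[0,0,0,0,0,0,-1],[0,0,0,0,0,0,-1]]'
python3 -c "
from h import *
snap('wrist','w1.png');print(tool().round(2))"
```

```text
time: 0.75
tool_pos: [357.9, -406.1, 210.3]
tcp_rot: [180.0, -0.0, 17.2]
ft_force: [1.1, 0.1, 0.3]
finger_gap: 85.4
grip_force: 0.0
time: 1.25
tool_pos: [537.0, -240.5, 210.3]
tcp_rot: [180.0, -0.0, 17.2]
ft_force: [-0.2, -0.6, -0.2]
finger_gap: 85.3
grip_force: 0.0
time: 1.75
tool_pos: [535.8, -242.0, 210.1]
tcp_rot: [-180.0, 0.0, 60.1]
ft_force: [-0.2, -0.3, -0.4]
finger_gap: 85.2
grip_force: 0.0
time: 2.05
tool_pos: [535.7, -242.1, 210.2]
tcp_rot: [-180.0, -0.0, 68.0]
ft_force: [1.0, -0.4, 0.5]
finger_gap: 85.3
grip_force: 0.0
[[ 3.7000e-01  9.3000e-01 -0.0000e+00  5.3577e+02]
 [ 9.3000e-01 -3.7000e-01  0.0000e+00 -2.4212e+02]
 [ 0.0000e+00 -0.0000e+00 -1.0000e+00  2.1022e+02]
 [ 0.0000e+00  0.0000e+00  0.0000e+00  1.0000e+00]]
```

View pics/w1.png

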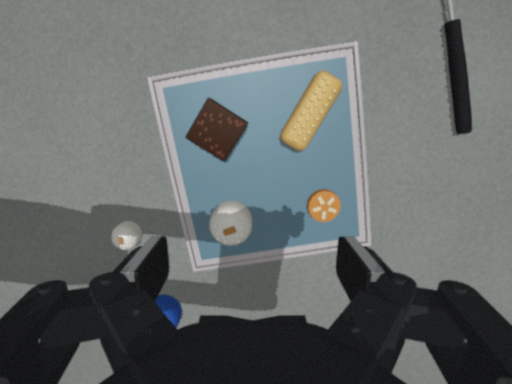

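The wrist picture shows the brownie (217,129), eclair (312,111), biscuit (324,206) and snowball (231,223) clearly. I'll fit each model's silhouette to it.

```bash
cat > fit.py <<'E'
from h import *
from scipy.optimize import minimize
def box(a,b,h): return np.array([[x,y,z] for x in(-a/2,a/2) for y in(-b/2,b/2) for z in(0,h)])
def cyl(rh): return np.array([[r_*np.cos(t),r_*np.sin(t),z] for r_,z in rh for t in np.linspace(0,2*np.pi,24)])
M={'brownie':box(56,56,28),'eclair':np.r_[tuple(np.c_[cyl([(12,0),(18,4),(18,26),(12,30)])[:,:2]+[s,0],cyl([(12,0),(18,4),(18,26),(12,30)])[:,2]] for s in(-30,30))],
 'snowball':cyl([(28,0),(28,24),(20,35),(10,40)]),'biscuit':cyl([(22,0),(22,14)]),'cake':cyl([(40,0),(40,45)]),'card':box(112,66,0)}
def proj(d,P):
    c=(np.c_[P,np.ones(len(P))]@np.linalg.inv(d['c2w']).T)[:,:3]*[1,-1,-1]
    return cv2.projectPoints(c,np.zeros(3),np.zeros(3),K(d),np.array([d['k1'],0,0,0.]))[0].reshape(-1,2)
def render(d,n,p,z,S=4):
    c,s=np.cos(p[2]),np.sin(p[2]); P=M[n]@np.array([[c,s,0],[-s,c,0],[0,0,1]])+[p[0],p[1],z]
    m=np.zeros((384,512),np.uint8); h=cv2.convexHull(((proj(d,P))*16).round().astype(np.int32)); cv2.fillConvexPoly(m,h,255,shift=4); return m>0
def fit(d,mask,n,p0,z):
    f=lambda q:1-(lambda m:(m&mask).sum()/max(1,(m|mask).sum()))(render(d,n,q*[10,10,.2],z))
    b=None
    for dy in ([0,.4,-.4,.8,1.2,-.8] if n in('brownie','eclair','card') else [0]):
        q=np.array([p0[0],p0[1],p0[2]+dy])/[10,10,.2]
        o=minimize(f,q,method='Nelder-Mead',options=dict(initial_simplex=q+np.r_[np.zeros((1,3)),np.eye(3)]))
        if b is None or o.fun<b.fun:b=o
    q=b.x*[10,10,.2]; return q[0],q[1],np.degrees(q[2]),1-b.fun
def blob(mask,uv):
    m=cv2.morphologyEx(mask.astype(np.uint8),cv2.MORPH_CLOSE,np.ones((5,5)))
    _,l=cv2.connectedComponents(m); 
    return l==l[int(uv[1]),int(uv[0])]
E
python3 - <<'E'
from fit import *
d=snap('wrist'); h=cv2.cvtColor(np.asarray(d['pixels']),cv2.COLOR_RGB2HSV).astype(int);H,S,V=h[...,0],h[...,1],h[...,2]
print(h[129,217],h[223,225],h[180,250],h[225,270],h[240,275],h[235,150])
nb=~((H>90)&(H<115)&(S>70))
for n,uv,p0 in [('brownie',(217,129),(515,-176,0)),('eclair',(312,111),(628,-197,0)),('snowball',(231,223),(483,-294,0)),('biscuit',(324,206),(605,-320,0))]:
    m=blob(nb,uv); print(n,m.sum(),np.round(fit(d,m,n,p0,4),2))
E
```

```text
[  8 106  72] [ 30  11 157] [ 99  70 154] [100  82  99] [99 83 98] [ 66  10 132]
brownie 191561 [ 4.0002e+02 -9.4400e+00  8.2870e+01  2.0000e-02]
eclair 191561 [ 7.6970e+02 -1.6535e+02  1.0843e+02  2.0000e-02]
snowball 191561 [ 5.3475e+02 -6.1080e+01  6.9520e+01  1.0000e-02]
biscuit 191561 [ 6.1006e+02 -3.0078e+02 -7.7200e+00  1.0000e-02]
```

```bash
python3 - <<'E'
from fit import *
d=snap('wrist'); h=cv2.cvtColor(np.asarray(d['pixels']),cv2.COLOR_RGB2HSV).astype(int);H,S,V=h[...,0],h[...,1],h[...,2]
nb=~((H>85)&(H<120)&(S>42))
for n,uv,p0 in [('brownie',(217,129),(515,-176,0)),('eclair',(312,111),(628,-197,0)),('snowball',(231,223),(483,-294,0)),('biscuit',(324,206),(605,-320,0))]:
    m=blob(nb,uv); print(n,m.sum(),np.round(fit(d,m,n,p0,4),2))
E
```

```text
brownie 2187 [ 515.31 -177.31   36.22    0.94]
eclair 168098 [ 7.9353e+02 -1.7620e+02 -7.8000e+01  2.0000e-02]
snowball 1574 [ 481.99 -295.98    8.1     0.99]
biscuit 960 [ 606.4  -321.61    3.54    0.98]
```

```bash
python3 -m jog '[[0,0,0,26,-22,0,-1],[0,0,0,26.4,-21.3,0,-1],[0,0,7.9,0,0,20,-1],[0,0,7.9,0,0,30,-1],[0,0,8,0,0,30,-1]]'
python3 -m jog '[[0,0,8,0,0,30,-1],[0,0,0,0,0,35,-1],[0,0,0,0,0,30,-1],[0,0,0,0,0,0,-1]]'
python3 - <<'E'
from fit import *
d=snap('wrist','w2.png')
E
```

```text
time: 2.7
tool_pos: [515.6, -177.3, 130.3]
tcp_rot: [179.9, -0.0, 44.0]
ft_force: [-0.4, -0.4, 0.2]
finger_gap: 85.7
grip_force: 0.0
time: 3.1
tool_pos: [511.1, -175.7, 30.4]
tcp_rot: [-179.6, 0.2, 36.3]
ft_force: [-0.8, -0.2, -0.7]
finger_gap: 85.3
grip_force: 0.0
```

View pics/w2.png

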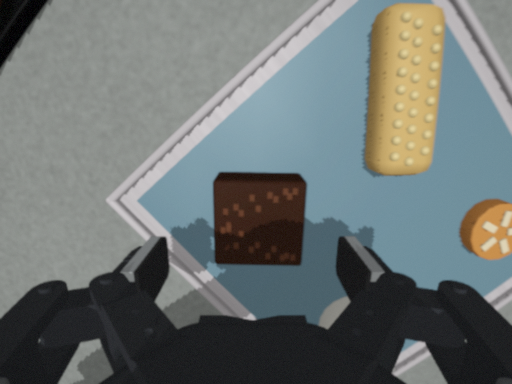

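Brownie (260,220) is square and centred between the fingers. I'll close on it and fit the eclair from this view.

```bash
python3 - <<'E'
from fit import *
d=snap('wrist'); h=cv2.cvtColor(np.asarray(d['pixels']),cv2.COLOR_RGB2HSV).astype(int);H,S,V=h[...,0],h[...,1],h[...,2]
m=blob((H>10)&(H<30)&(S>75)&(V>60),(400,100)); print(m.sum(),np.round(fit(d,m,'eclair',(628,-197,.6),4),2))
nb=~((H>85)&(H<120)&(S>42)); m=blob((H<20)&(S>60)&(V<110),(250,235)); print(m.sum(),np.round(fit(d,m,'brownie',(515,-176,.6),4),2)); print(tool()[:3,3])
E
python3 -m jog '[[0,0,0,0,0,18,-1],[0,0,0,0,0,8,-1],[0,0,0,0,0,0,-1],[0,0,0,0,0,0,0.2],[0,0,0,0,0,0,0.2]]' 40
python3 -m jog '[[0,0,0,0,0,0,0.2],[0,0,0,0,0,0,0.2],[0,0,0,0,0,0,0.2],[0,0,0,0,0,0,0.2]]'
```

```text
10911 [ 628.09 -198.19   38.48    0.9 ]
7550 [ 514.09 -177.93  124.26    0.9 ]
[ 514.76794513 -177.30179066   35.51815379]
time: 3.7
tool_pos: [515.9, -177.8, 10.6]
tcp_rot: [179.9, -0.0, 36.4]
ft_force: [-0.9, 0.0, 0.7]
finger_gap: 58.8
grip_force: 0.0
time: 4.1
tool_pos: [515.6, -177.6, 10.2]
tcp_rot: [180.0, -0.0, 36.4]
ft_force: [-1.4, 1.5, 6.7]
finger_gap: 34.2
grip_force: 2.9
```

```bash
python3 - <<'E'
from h import *
snap('wrist','w3.png');snap('scene','s3.png')
a=cv2.imread('pics/w3.png')[:,:];b=cv2.resize(cv2.imread('pics/s3.png')[200:350,130:330],(512,384));cv2.imwrite('pics/c3.png',cv2.resize(np.hstack([a,b]),(800,300)))
E
```

```text
(no output)
```

View pics/c3.png

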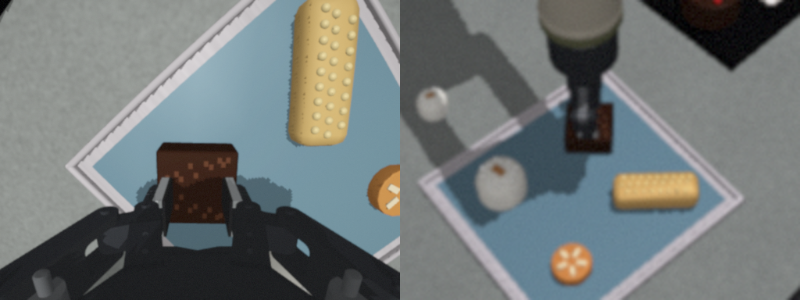

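```bash
python3 -m jog '[[0,0,0,0,0,0,-1],[0,0,0,0,0,0,-1],[0,0,0,0,0,0,-1],[0,0,0,0,0,0,-1],[0,0,0,0,0,0,-1]]'
python3 -m jog '[[0,0,0,0,0,0,-1],[0,0,0,0,0,-3,-1],[0,0,0,0,0,3,-1]]'
python3 - <<'E'
from h import *
snap('wrist','w4.png')
E
```

```text
time: 4.7
tool_pos: [514.9, -177.4, 9.2]
tcp_rot: [-180.0, 0.0, 36.4]
ft_force: [-0.7, 0.6, -0.1]
finger_gap: 85.6
grip_force: 0.0
time: 5.0
tool_pos: [515.8, -177.7, 10.1]
tcp_rot: [179.9, -0.0, 36.4]
ft_force: [0.2, 0.1, 0.4]
finger_gap: 85.5
grip_force: 0.0
```

View pics/w4.png

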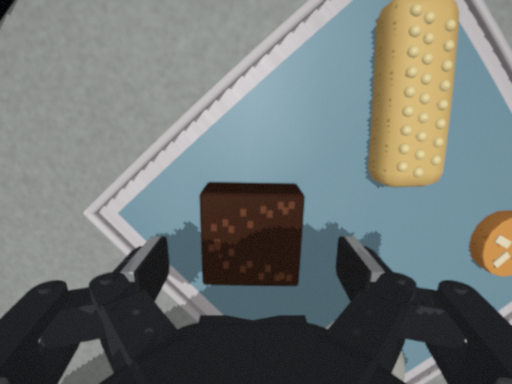

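The brownie has not moved. At this TCP height the tips stood above it, so the open tips sit well behind the TCP. I'll go lower, watching the force.

```bash
python3 -m jog '[[0,0,0,0,0,6,-1],[0,0,0,0,0,0,-1]]'
python3 -m jog '[[0,0,0,0,0,5,-1],[0,0,0,0,0,0,-1],[0,0,0,0,0,0,-1]]'
python3 -m jog '[[0,0,0,0,0,0,-0.33],[0,0,0,0,0,0,-0.33],[0,0,0,0,0,0,-0.33],[0,0,0,0,0,0,-0.33]]'
python3 -m jog '[[0,0,0,0,0,0,0.2],[0,0,0,0,0,0,0.2],[0,0,0,0,0,0,0.2]]'
```

```text
time: 5.25
tool_pos: [514.2, -177.0, 2.1]
tcp_rot: [-179.9, 0.0, 36.4]
ft_force: [-0.5, 0.6, -0.6]
finger_gap: 85.3
grip_force: 0.0
time: 5.55
tool_pos: [514.8, -177.3, -2.0]
tcp_rot: [-180.0, 0.0, 36.4]
ft_force: [-0.0, -0.0, -0.6]
finger_gap: 85.2
grip_force: 0.0
time: 5.95
tool_pos: [515.1, -177.5, -1.6]
tcp_rot: [180.0, -0.0, 36.4]
ft_force: [-0.6, -0.7, 0.4]
finger_gap: 57.3
grip_force: 0.0
time: 6.25
tool_pos: [515.4, -177.5, -1.3]
tcp_rot: [180.0, -0.0, 36.4]
ft_force: [0.2, 0.6, 3.6]
finger_gap: 54.7
grip_force: 42.7
```

```bash
python3 -m jog '[[0,0,0,0,0,-20,0.2],[0,0,0,0,0,-40,0.2],[0,0,-8.5,0,0,-40,0.2],[0,0,-8.5,0,0,-40,0.2],[0,0,-8.5,0,0,-20,0.2]]'
python3 -m jog '[[0,0,-8.5,0,0,0,0.2],[0,0,-8.5,0,0,0,0.2],[0,0,-1.3,0,0,0,0.2],[0,0,0,43,-5,0,0.2],[0,0,0,43,-5,0,0.2]]'
python3 -m jog '[[0,0,0,43,-5,0,0.2],[0,0,0,43,-5,0,0.2],[0,0,0,43,-5,0,0.2],[0,0,0,0,0,0,0.2],[0,0,0,0,0,0,0.2]]'
python3 - <<'E'
from h import *
snap('wrist','w5.png')
E
```

```text
time: 6.75
tool_pos: [516.4, -178.0, 162.3]
tcp_rot: [179.7, -0.0, 62.3]
ft_force: [0.5, -0.6, -0.8]
finger_gap: 54.7
grip_force: 42.6
time: 7.25
tool_pos: [519.3, -90.8, 157.6]
tcp_rot: [-179.9, -0.0, 79.8]
ft_force: [0.5, 0.9, 0.1]
finger_gap: 54.7
grip_force: 42.6
time: 7.75
tool_pos: [526.5, 39.5, 157.7]
tcp_rot: [-179.9, 0.0, 80.2]
ft_force: [-0.6, 0.1, -0.5]
finger_gap: 54.3
grip_force: 42.6
```

View pics/w5.png

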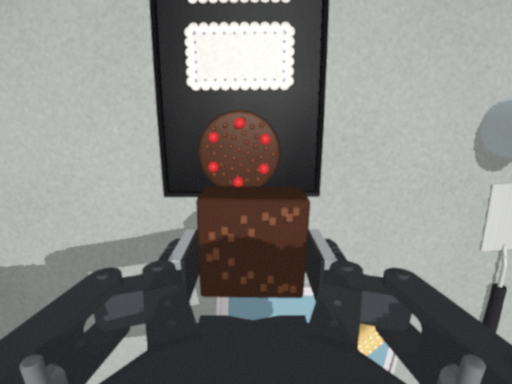

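The card nearest the chocolate cake (240,56) and the held brownie (253,243) are in view. I'll fit both.

```bash
python3 - <<'E'
from fit import *
d=snap('wrist'); h=cv2.cvtColor(np.asarray(d['pixels']),cv2.COLOR_RGB2HSV).astype(int);H,S,V=h[...,0],h[...,1],h[...,2]
m=blob((S<40)&(V>150),(240,56)); print(m.sum(),np.round(fit(d,m,'card',(534,169,-.17),7),2))
m=blob((H<25)&(S>60)&(V<130),(250,280)); m[:188]=0; print(m.sum())
M['btop']=M['brownie'][[1,3,5,7]]
ys,xs=np.nonzero(m); 
T=tool(); b=w(d,[[199,201],[308,198],[303,296],[204,296]],T[2,3]+5.5+28); print(b.round(1),b.mean(0),T[:3,3])
E
```

```text
7290 [534.39 169.73  -9.71   0.98]
11515
[[505.5  70.2 191.4]
 [557.4  62.8 191.4]
 [548.5   9.  191.4]
 [496.3  18.  191.4]] [526.88915049  40.00499479 191.37395491] [526.6084569   37.87241315 157.87395491]
```

```bash
python3 -m jog '[[0,0,0,43,-4.8,0,0.2],[0,0,0,43,-4.8,0,0.2],[0,0,0,43,-4.7,0,0.2],[0,0,0,0,0,40,0.2],[0,0,0,0,0,40,0.2]]'
python3 -m jog '[[0,0,0,0,0,40,0.2],[0,0,0,0,0,20,0.2],[0,0,0,0,0,10,0.2],[0,0,0,0,0,0,0.2],[0,0,0,0,0,0,0.2]]'
python3 -c "
from h import *
print(tool()[:3,3],r.sense()['ft_force'])"
```

```text
time: 8.35
tool_pos: [536.6, 168.4, 78.9]
tcp_rot: [179.8, -0.1, 80.2]
ft_force: [-0.1, -0.3, -1.2]
finger_gap: 54.6
grip_force: 42.6
time: 8.85
tool_pos: [536.0, 167.8, 9.6]
tcp_rot: [179.9, -0.0, 80.2]
ft_force: [0.5, -0.5, -0.2]
finger_gap: 54.9
grip_force: 42.6
[535.95115161 167.774661     9.64742321] [ 0.53571062 -0.4837888  -0.19130935]
```

```bash
python3 -m jog '[[0,0,0,0.5,-1.5,4,0.2],[0,0,0,0,0,3,0.2],[0,0,0,0,0,0,0.2],[0,0,0,0,0,0,0.2]]'
python3 -m jog '[[0,0,0,0,0,0,-0.6],[0,0,0,0,0,0,-0.6],[0,0,0,0,0,0,-0.6],[0,0,0,0,0,0,-0.6]]'
python3 -m jog '[[0,0,0,0,0,-20,-0.6],[0,0,0,0,0,-45,-0.6],[0,0,0,0,0,-45,-0.6],[0,0,0,0,0,-40,-1],[0,0,0,-45,0,0,-1]]'
python3 -m jog '[[0,0,0,-45,4,0,-1],[0,0,0,-45,4,0,-1],[0,0,0,0,0,0,-1]]'
python3 - <<'E'
from fit import *
d=snap('wrist','w6.png')
E
```

```text
time: 9.25
tool_pos: [533.5, 169.2, 1.7]
tcp_rot: [180.0, -0.0, 80.2]
ft_force: [-0.6, 0.7, 0.4]
finger_gap: 54.9
grip_force: 42.7
time: 9.65
tool_pos: [533.3, 169.1, 1.3]
tcp_rot: [180.0, -0.0, 80.2]
ft_force: [-0.2, -0.1, -0.5]
finger_gap: 68.4
grip_force: 0.0
time: 10.15
tool_pos: [530.4, 128.4, 159.4]
tcp_rot: [179.3, -0.3, 80.5]
ft_force: [0.9, -1.1, -0.8]
finger_gap: 85.1
grip_force: 0.0
time: 10.45
tool_pos: [518.0, 30.0, 151.5]
tcp_rot: [180.0, 0.1, 80.0]
ft_force: [0.9, 1.0, 0.2]
finger_gap: 85.0
grip_force: 0.0
```

View pics/w6.png

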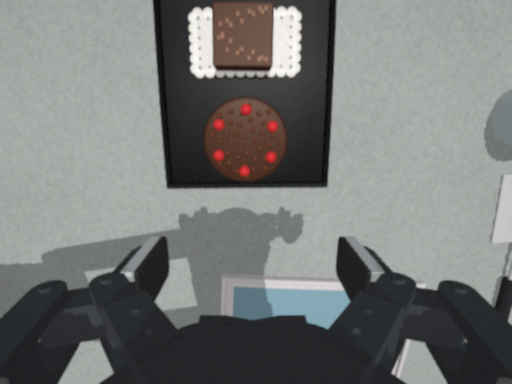

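The brownie sits centred on its card at (243,36). I'll check it numerically while heading for the biscuit.

```bash
python3 -m jog '[[0,0,0,-41.6,18.4,0,-1],[0,0,0,-41.6,18.4,0,-1],[0,0,0,-41.6,18.4,0,-1],[0,0,0,-41.6,18.4,0,-1],[0,0,0,-41.6,18.4,0,-1]]'
python3 -m jog '[[0,0,0,-41.6,18.4,0,-1],[0,0,0,-41.6,18.4,0,-1],[0,0,0,-41.6,18.4,0,-1],[0,0,-8.2,0,0,0,-0.5],[0,0,-8.2,0,0,0,-0.5]]'
python3 -m jog '[[0,0,-8.2,0,0,40,-0.5],[0,0,-8.2,0,0,40,-0.5],[0,0,0,0,0,0,-0.5],[0,0,0,0,0,0,-0.5]]'
python3 - <<'E'
from fit import *
d=snap('wrist','w7.png'); h=cv2.cvtColor(np.asarray(d['pixels']),cv2.COLOR_RGB2HSV).astype(int);H,S,V=h[...,0],h[...,1],h[...,2]
T=tool(); print(T[:3,3])
uv=proj(d,np.array([[606.4,-321.6,18]]))[0];print(uv)
nb=~((H>85)&(H<120)&(S>42)); m=blob(nb,uv); print(m.sum(),np.round(fit(d,m,'biscuit',(606,-321,0),4),2))
uv=proj(d,np.array([[628,-198,34]]))[0];print(uv)
e=cv2.imread('pics/w6.png'); 
E
```

```text
time: 11.0
tool_pos: [574.5, -186.3, 151.2]
tcp_rot: [180.0, -0.0, 80.3]
ft_force: [1.2, -0.3, 0.8]
finger_gap: 85.3
grip_force: 0.0
time: 11.5
tool_pos: [607.4, -318.5, 149.8]
tcp_rot: [-179.9, -0.1, 96.9]
ft_force: [-0.3, 0.8, 0.4]
finger_gap: 64.0
grip_force: 0.0
time: 11.9
tool_pos: [606.6, -316.7, 70.5]
tcp_rot: [-179.9, -0.1, 112.8]
ft_force: [0.3, -0.4, 1.3]
finger_gap: 63.7
grip_force: 0.0
[ 607.99540229 -317.89284862   72.84983176]
[249.94890164 209.40596109]
2451 [ 606.7  -321.69    5.56    0.99]
[351.07187292  66.31289813]
```

```bash
python3 -m jog '[[0,0,0,-3.3,-2.5,40,-0.4],[0,0,0,0,0,30,-0.4],[0,0,0,0,0,0,-0.4],[0,0,0,0,0,0,-0.4]]'
python3 -m jog '[[0,0,0,0,0,6,-0.4],[0,0,0,0,0,0,-0.4]]'
python3 -m jog '[[0,0,0,0,0,3,-0.4],[0,0,0,0,0,0,-0.4]]'
python3 -m jog '[[0,0,0,0,0,3,-0.4],[0,0,0,0,0,0,-0.4]]'
```

```text
time: 12.35
tool_pos: [607.1, -322.7, 3.7]
tcp_rot: [179.9, 0.1, 112.9]
ft_force: [-0.5, 0.1, 0.6]
finger_gap: 59.5
grip_force: 0.0
time: 12.55
tool_pos: [607.3, -323.1, -2.5]
tcp_rot: [179.9, 0.2, 113.0]
ft_force: [-0.8, -0.0, -0.3]
finger_gap: 60.1
grip_force: 0.0
time: 12.75
tool_pos: [606.0, -322.4, -7.3]
tcp_rot: [180.0, 0.0, 113.0]
ft_force: [-0.6, 0.8, -0.7]
finger_gap: 59.6
grip_force: 0.0
time: 12.95
tool_pos: [605.5, -322.1, -11.2]
tcp_rot: [-180.0, -0.0, 113.0]
ft_force: [0.0, 0.9, -0.1]
finger_gap: 59.9
grip_force: 0.0
```

```bash
python3 -m jog '[[0,0,0,0,0,2,-0.4],[0,0,0,0,0,0,-0.4],[0,0,0,0,0,0,-0.4]]'
python3 -m jog '[[0,0,0,0,0,0,-0.15],[0,0,0,0,0,0,-0.15],[0,0,0,0,0,0,-0.15]]'
python3 -m jog '[[0,0,0,0,0,0,0.3],[0,0,0,0,0,0,0.3],[0,0,0,0,0,0,0.3]]' 25
```

```text
time: 13.25
tool_pos: [605.8, -322.3, -12.9]
tcp_rot: [-180.0, -0.0, 113.0]
ft_force: [-0.5, 0.6, -0.5]
finger_gap: 60.0
grip_force: 0.0
time: 13.55
tool_pos: [605.9, -322.4, -12.6]
tcp_rot: [180.0, 0.0, 113.0]
ft_force: [-0.1, 0.1, 0.4]
finger_gap: 49.3
grip_force: 0.0
time: 13.85
tool_pos: [606.1, -322.5, -12.3]
tcp_rot: [180.0, 0.0, 113.0]
ft_force: [-0.4, 0.3, 3.1]
finger_gap: 42.3
grip_force: 25.6
```

```bash
python3 -m jog '[[0,0,0,0,0,-20,0.3],[0,0,0,0,0,-40,0.3],[0,0,8.2,0,0,-40,0.3],[0,0,8.2,0,0,-40,0.3],[0,0,8.2,0,0,-30,0.3]]'
python3 -m jog '[[0,0,8.2,0,0,0,0.3],[0,0,0,41.6,-18.4,0,0.3],[0,0,0,41.6,-18.4,0,0.3],[0,0,0,41.6,-18.4,0,0.3],[0,0,0,41.6,-18.4,0,0.3]]'
python3 -m jog '[[0,0,0,41.6,-18.4,0,0.3],[0,0,0,41.6,-18.4,0,0.3],[0,0,0,41.6,-18.4,0,0.3],[0,0,0,41.6,-18.4,0,0.3],[0,0,0,0,0,0,0.3]]'
python3 - <<'E'
from fit import *
d=snap('wrist','w8.png'); h=cv2.cvtColor(np.asarray(d['pixels']),cv2.COLOR_RGB2HSV).astype(int);H,S,V=h[...,0],h[...,1],h[...,2]
T=tool(); print(T[:3,3])
uv=proj(d,np.array([[534.4,169.7,35]]))[0];print(uv)
bg=((S<40)&(V>120)); m=blob((H<20)&(S>60)&(V>25),uv); print(m.sum(),np.round(fit(d,m,'brownie',(534.4,169.7,-.17),7),2))
u2=proj(d,(T@np.array([0,0,-30,1]))[None,:3])[0];print(u2,h[int(u2[1])-8,int(u2[0])])
m=blob((H<20)&(S>110)&(V>60),u2-[0,8]); print(m.sum(),np.round(fit(d,m,'biscuit',T[:3,3]*[1,1,0],T[2,3]+16.3),2))
E
```

```text
time: 14.35
tool_pos: [606.5, -322.7, 160.4]
tcp_rot: [179.9, 0.1, 88.1]
ft_force: [-0.0, -1.3, -1.0]
finger_gap: 41.8
grip_force: 25.5
time: 14.85
tool_pos: [560.7, -144.3, 156.9]
tcp_rot: [-180.0, -0.0, 80.2]
ft_force: [-0.7, 0.3, -0.1]
finger_gap: 42.5
grip_force: 25.6
time: 15.35
tool_pos: [515.7, 35.4, 157.1]
tcp_rot: [-179.9, -0.1, 80.5]
ft_force: [0.1, -0.8, -1.1]
finger_gap: 42.7
grip_force: 25.6
[516.53332173  33.00944682 157.20276083]
[249.11515616  42.9400535 ]
3699 [532.61 168.8  -10.72   0.9 ]
[255.54247271 254.07136749] [ 16 155 174]
4147 [ 5.1512e+02  3.6290e+01 -2.2000e-01  7.2000e-01]
```

View pics/w8.png

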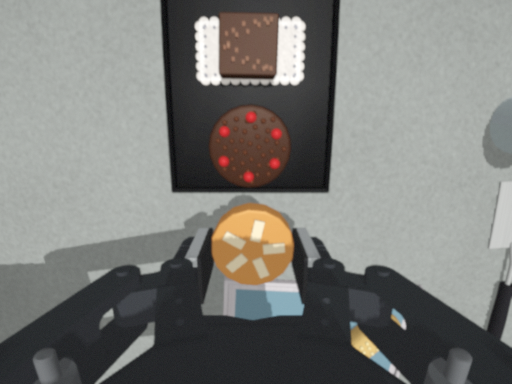

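The biscuit is level in the grip at (253,245), about 3.5 mm ahead of the TCP. The brownie at (249,44) is within 2 mm of its card centre.

```bash
python3 -m jog '[[0,0,0,44,-2.2,0,0.3],[0,0,0,44,-2.2,0,0.3],[0,0,0,44.3,-2.3,0,0.3],[0,0,0,0,0,45,0.3],[0,0,0,0,0,45,0.3]]'
python3 -m jog '[[0,0,0,0,0,30,0.3],[0,0,0,0,0,10,0.3],[0,0,0,0,0,0,0.3],[0,0,0,0,0,0,0.3],[0,0,0,0,0,0,0.3]]'
python3 - <<'E'
from fit import *
d=snap('wrist','w9.png'); print(tool()[:3,3])
E
```

```text
time: 15.9
tool_pos: [535.6, 162.7, 68.0]
tcp_rot: [179.7, -0.1, 80.3]
ft_force: [-0.2, -0.4, -0.8]
finger_gap: 42.0
grip_force: 25.6
time: 16.4
tool_pos: [535.3, 162.2, 29.9]
tcp_rot: [179.8, -0.1, 80.2]
ft_force: [0.1, 0.5, 0.9]
finger_gap: 42.4
grip_force: 25.6
[535.14201013 162.2601363   29.77635394]
```

View pics/w9.png

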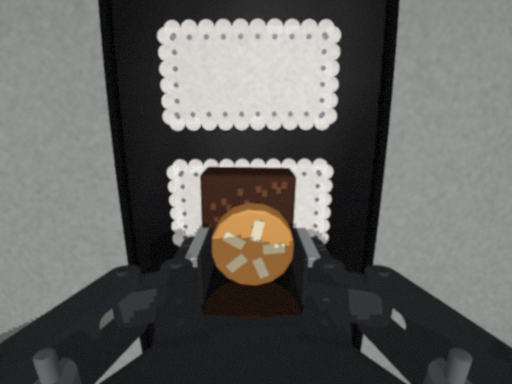

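```bash
python3 - <<'E'
from fit import *
d=snap('wrist'); h=cv2.cvtColor(np.asarray(d['pixels']),cv2.COLOR_RGB2HSV).astype(int);H,S,V=h[...,0],h[...,1],h[...,2]
T=tool();z=T[2,3]
a=w(d,[[202,175],[295,175]],35);c=a.mean(0)-28*T[:3,0];print('brownie',a.round(1),c)
b=w(d,[[253,245]],z+30.3)[0];print('bis',b, 'delta tool',T[:3,:3].T@(c-b))
# bottom-right card b
m=blob((S<45)&(V>110),(250,80)); print(m.sum(),np.round(fit(d,m,'card',(548.7,253.5,-.17),7),2))
E
```

```text
brownie [[512.1 201.5  35. ]
 [564.6 192.5  35. ]] [533.61179452 169.39041194  34.96424005]
bis [535.35675745 165.09803777  59.74106098] delta tool [ 3.90205437 -2.53040929 24.7735994 ]
19416 [548.43 254.04  -9.85   0.97]
```

```bash
python3 -m jog '[[0,0,0,3.9,-2.5,0,0.3],[0,0,0,0,0,5,0.3],[0,0,0,0,0,4,0.3],[0,0,0,0,0,0,0.3],[0,0,0,0,0,0,0.3]]'
python3 -m jog '[[0,0,0,0,0,1.5,0.3],[0,0,0,0,0,0,0.3],[0,0,0,0,0,0,0.3]]'
```

```text
time: 17.0
tool_pos: [531.3, 166.6, 18.2]
tcp_rot: [180.0, -0.0, 80.2]
ft_force: [0.3, 1.0, 1.9]
finger_gap: 42.3
grip_force: 26.7
time: 17.3
tool_pos: [531.4, 166.6, 18.1]
tcp_rot: [180.0, -0.0, 80.2]
ft_force: [-7.1, -0.9, 13.6]
finger_gap: 42.5
grip_force: 27.9
```

```bash
python3 -m jog '[[0,0,0,0,0,-1.5,0.3],[0,0,0,0,0,0,0.1],[0,0,0,0,0,0,-0.3],[0,0,0,0,0,0,-0.3],[0,0,0,0,0,0,-0.3]]'
python3 -m jog '[[0,0,0,0,0,-20,-0.3],[0,0,0,0,0,-40,-0.3],[0,0,0,0,0,-40,-0.5],[0,0,0,0,0,-40,-0.7],[0,0,0,0,0,0,-0.7]]'
python3 -m jog '[[0,0,0,-46.4,3,0,-0.7],[0,0,0,-46.4,3,0,-0.7],[0,0,0,-46.4,3,0,-0.7],[0,0,0,0,0,0,-0.7],[0,0,0,0,0,0,-0.7]]'
python3 -c "
from h import *
d=snap('wrist','w10.png');print(tool()[:3,3])"
```

```text
time: 17.8
tool_pos: [531.0, 166.3, 17.9]
tcp_rot: [-180.0, 0.0, 80.2]
ft_force: [0.0, 0.4, -0.3]
finger_gap: 55.8
grip_force: 0.0
time: 18.3
tool_pos: [535.3, 167.3, 165.6]
tcp_rot: [179.4, -0.2, 80.2]
ft_force: [1.1, 0.1, 0.2]
finger_gap: 72.6
grip_force: 0.0
time: 18.8
tool_pos: [516.3, 26.6, 157.9]
tcp_rot: [-180.0, -0.0, 80.1]
ft_force: [0.5, 0.9, -0.4]
finger_gap: 72.6
grip_force: 0.0
[516.42566007  27.62837824 157.94953959]
```

View pics/w10.png

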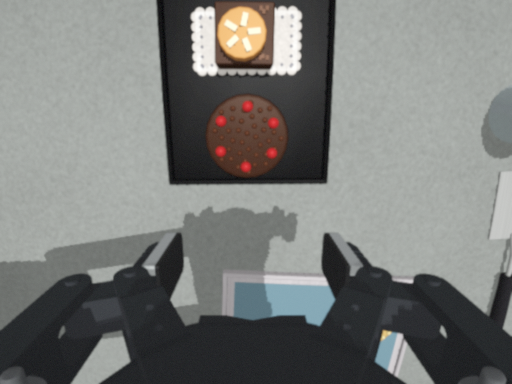

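The biscuit is flat and about centred on the brownie (242,34), and the chocolate cake is undisturbed. On to the snowball.

```bash
python3 -m jog '[[0,0,0,-46.4,3,0,-0.7],[0,0,0,-46.4,3,0,-0.7],[0,0,0,-46.4,3,0,-0.7],[0,0,0,-46.4,3,0,-0.7],[0,0,0,-46.4,3,0,-0.7]]'
python3 -m jog '[[0,0,0,-46.4,3,0,-0.7],[0,0,0,-46.4,3,0,-0.7],[0,0,8.4,0,0,20,-0.7],[0,0,8.4,0,0,30,-0.7],[0,0,8.4,0,0,30,-0.7]]'
python3 -m jog '[[0,0,0,0,0,0,-0.7],[0,0,0,0,0,0,-0.7]]'
python3 - <<'E'
from fit import *
d=snap('wrist','w11.png'); h=cv2.cvtColor(np.asarray(d['pixels']),cv2.COLOR_RGB2HSV).astype(int);H,S,V=h[...,0],h[...,1],h[...,2]
T=tool(); print(T[:3,3])
uv=proj(d,np.array([[482,-296,30]]))[0];print(uv)
m=blob((S<38)&(V>70),uv); print(m.sum()); f=fit(d,m,'snowball',(482,-296,0),4); print(np.round(f,2), (T[:3,:3].T@(np.array([f[0],f[1],0])-T[:3,3])).round(1))
E
```

```text
time: 19.35
tool_pos: [492.3, -203.7, 158.2]
tcp_rot: [180.0, -0.0, 80.4]
ft_force: [0.5, -0.1, -0.2]
finger_gap: 72.6
grip_force: 0.0
time: 19.85
tool_pos: [483.3, -295.4, 77.5]
tcp_rot: [179.9, -0.0, 54.7]
ft_force: [-0.2, -0.1, 0.2]
finger_gap: 72.5
grip_force: 0.0
time: 20.05
tool_pos: [482.4, -294.6, 78.0]
tcp_rot: [-179.9, -0.0, 55.4]
ft_force: [0.1, -0.7, -0.3]
finger_gap: 72.6
grip_force: 0.0
[ 483.27513676 -295.55203598   79.53092081]
[253.79083607 206.60675755]
3765
[ 482.42 -295.74    5.56    0.93] [-0.7 -0.7 79.5]
```

```bash
python3 -m jog '[[0,0,0,-0.7,-0.7,35,-0.7],[0,0,0,0,0,35,-0.7],[0,0,0,0,0,15,-0.7],[0,0,0,0,0,0,-0.7],[0,0,0,0,0,0,-0.7]]'
python3 -m jog '[[0,0,0,0,0,3.5,-0.7],[0,0,0,0,0,0,-0.7]]' 30
python3 -m jog '[[0,0,0,0,0,0,-0.3],[0,0,0,0,0,0,-0.2],[0,0,0,0,0,0,0],[0,0,0,0,0,0,0],[0,0,0,0,0,0,0]]'
```

```text
time: 20.6
tool_pos: [482.4, -296.8, -4.8]
tcp_rot: [179.9, 0.0, 55.1]
ft_force: [0.8, -0.3, 0.7]
finger_gap: 72.8
grip_force: 0.0
time: 20.8
tool_pos: [482.2, -296.9, -8.7]
tcp_rot: [179.9, 0.0, 55.1]
ft_force: [-0.4, -0.8, -0.5]
finger_gap: 72.6
grip_force: 0.0
time: 21.3
tool_pos: [481.8, -296.6, -9.1]
tcp_rot: [179.9, 0.0, 55.0]
ft_force: [-1.3, -0.2, 7.0]
finger_gap: 54.6
grip_force: 32.1
```

```bash
python3 -m jog '[[0,0,0,0,0,-20,0],[0,0,0,0,0,-40,0],[0,0,-8.4,0,0,-40,0],[0,0,-8.4,0,0,-40,0],[0,0,-8.4,0,0,-20,0]]'
python3 -m jog '[[0,0,0,45.9,-2.3,0,0],[0,0,0,45.9,-2.3,0,0],[0,0,0,45.9,-2.3,0,0],[0,0,0,45.9,-2.3,0,0],[0,0,0,45.9,-2.3,0,0]]'
python3 -m jog '[[0,0,0,45.9,-2.3,0,0],[0,0,0,45.9,-2.3,0,0],[0,0,0,45.9,-2.3,0,0],[0,0,0,45.9,-2.3,0,0],[0,0,0,45.9,-2.3,0,0]]'
python3 -m jog '[[0,0,0,45.9,-2.3,0,0],[0,0,0,45.9,-2.3,0,0],[0,0,0,0,0,45,0],[0,0,0,0,0,45,0],[0,0,0,0,0,20,0]]'
python3 -m jog '[[0,0,0,0,0,20,0],[0,0,0,0,0,0,0],[0,0,0,0,0,0,0],[0,0,0,0,0,0,0]]'
python3 - <<'E'
from fit import *
d=snap('wrist','w12.png');T=tool();print(T[:3,3].round(1),(T[:3,:3].T@(np.array([548.5,253.8,0])-T[:3,3])).round(1))
E
```

```text
time: 21.8
tool_pos: [482.7, -297.3, 154.5]
tcp_rot: [179.7, 0.1, 80.6]
ft_force: [-0.3, -0.3, 0.8]
finger_gap: 54.5
grip_force: 32.1
time: 22.3
tool_pos: [508.6, -66.3, 149.9]
tcp_rot: [180.0, -0.0, 80.2]
ft_force: [0.0, -0.2, -0.6]
finger_gap: 54.9
grip_force: 32.1
time: 22.8
tool_pos: [536.2, 162.0, 149.9]
tcp_rot: [180.0, -0.0, 80.2]
ft_force: [1.2, -1.0, -0.7]
finger_gap: 54.3
grip_force: 32.1
time: 23.3
tool_pos: [544.0, 250.8, 34.7]
tcp_rot: [-179.7, 0.2, 80.3]
ft_force: [-0.6, 0.8, -1.1]
finger_gap: 54.5
grip_force: 32.0
time: 23.7
tool_pos: [548.7, 251.8, 21.7]
tcp_rot: [179.9, -0.1, 80.2]
ft_force: [-0.4, 0.1, -0.6]
finger_gap: 54.5
grip_force: 32.0
[548.8 251.8  21.8] [ 1.9 -0.7 21.8]
```

View pics/w12.png

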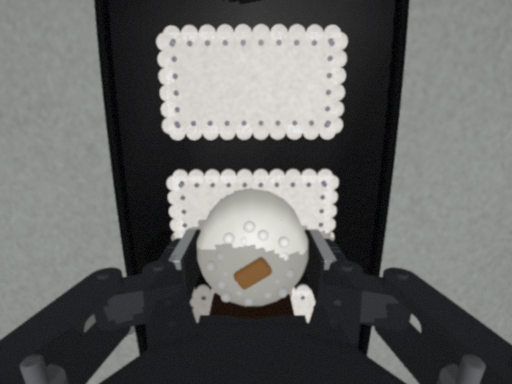

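The snowball is upright in the grip (252,247) over the middle card. I'll lower it and fit the third card (252,82).

```bash
python3 - <<'E'
from fit import *
d=snap('wrist'); h=cv2.cvtColor(np.asarray(d['pixels']),cv2.COLOR_RGB2HSV).astype(int);H,S,V=h[...,0],h[...,1],h[...,2]
T=tool(); print('snow',w(d,[[252,247]],T[2,3]+13+24)[0])
m=blob((S<45)&(V>110),(250,80)); print(m.sum(),np.round(fit(d,m,'card',(563,337.5,-.17),7),2))
E
python3 -m jog '[[0,0,0,0,0,15,0],[0,0,0,0,0,8,0],[0,0,0,0,0,3,0],[0,0,0,0,0,0,0],[0,0,0,0,0,0,0]]'
python3 -m jog '[[0,0,0,0,0,1.5,0],[0,0,0,0,0,0,0],[0,0,0,0,0,0,0]]'
```

```text
snow [548.90384884 256.88274642  58.72418667]
20833 [562.56 337.65  -9.83   0.97]
time: 24.3
tool_pos: [546.9, 251.2, -6.3]
tcp_rot: [-179.9, 0.0, 80.2]
ft_force: [-3.7, -2.5, 6.9]
finger_gap: 54.1
grip_force: 33.2
time: 24.6
tool_pos: [547.4, 251.5, -6.3]
tcp_rot: [-180.0, 0.0, 80.2]
ft_force: [-7.6, -3.2, 17.4]
finger_gap: 54.6
grip_force: 34.1
```

```bash
python3 -m jog '[[0,0,0,0,0,-2,0],[0,0,0,0,0,0,-0.3],[0,0,0,0,0,0,-0.6],[0,0,0,0,0,0,-0.6],[0,0,0,0,0,0,-0.6]]'
python3 -m jog '[[0,0,0,0,0,-20,-0.6],[0,0,0,0,0,-45,-0.6],[0,0,0,0,0,-45,-0.6],[0,0,0,0,0,-45,-0.6],[0,0,0,0,0,0,-0.6]]'
python3 -m jog '[[0,0,0,-42.9,15.6,0,-0.6],[0,0,0,-42.9,15.6,0,-0.6],[0,0,0,-42.9,15.6,0,-0.6],[0,0,0,-42.9,15.6,0,-0.6],[0,0,0,-42.9,15.6,0,-0.6]]'
python3 -m jog '[[0,0,0,-42.9,15.6,0,-0.6],[0,0,0,-42.9,15.6,0,-0.6],[0,0,0,-42.9,15.6,0,-0.6],[0,0,0,-42.9,15.6,0,-0.6],[0,0,0,-42.9,15.6,0,-0.6]]'
python3 -m jog '[[0,0,8.4,0,0,0,-0.6],[0,0,8.4,0,0,0,-0.6],[0,0,8.4,0,0,0,-0.6],[0,0,8.3,0,0,0,-0.6],[0,0,8.3,0,0,0,-0.6]]'
python3 -m jog '[[0,0,0,0,0,40,-0.6],[0,0,0,0,0,0,-0.6],[0,0,0,0,0,0,-0.6]]'
python3 - <<'E'
from fit import *
d=snap('wrist','w13.png'); h=cv2.cvtColor(np.asarray(d['pixels']),cv2.COLOR_RGB2HSV).astype(int);H,S,V=h[...,0],h[...,1],h[...,2]
T=tool(); print(T[:3,3])
uv=proj(d,np.array([[628,-198,34]]))[0];print(uv,h[int(uv[1]),int(uv[0])])
m=blob((H>8)&(H<32)&(S>70)&(V>40),uv); print(m.sum()); f=fit(d,m,'eclair',(628,-198,.67),4); print(np.round(f,2), (T[:3,:3].T@(np.array([f[0],f[1],0])-T[:3,3])).round(1))
ys,xs=np.nonzero(m);print(xs.min(),xs.max(),ys.min(),ys.max(),cv2.minAreaRect(np.c_[xs,ys].astype(np.float32)))
E
```

```text
time: 25.1
tool_pos: [547.1, 251.3, -6.2]
tcp_rot: [-180.0, 0.0, 80.2]
ft_force: [-0.2, 0.1, 0.5]
finger_gap: 68.6
grip_force: 0.0
time: 25.6
tool_pos: [552.0, 253.0, 158.1]
tcp_rot: [179.3, -0.4, 80.2]
ft_force: [0.5, -0.2, 1.6]
finger_gap: 68.5
grip_force: 0.0
time: 26.1
tool_pos: [587.9, 25.0, 149.1]
tcp_rot: [180.0, -0.0, 80.2]
ft_force: [1.7, 0.1, -0.4]
finger_gap: 68.4
grip_force: 0.0
time: 26.6
tool_pos: [628.4, -199.8, 148.9]
tcp_rot: [-180.0, -0.0, 80.2]
ft_force: [1.5, 0.0, 1.1]
finger_gap: 68.5
grip_force: 0.0
time: 27.1
tool_pos: [628.3, -198.0, 148.7]
tcp_rot: [-180.0, 0.0, 38.1]
ft_force: [0.0, -0.3, -0.3]
finger_gap: 68.3
grip_force: 0.0
time: 27.4
tool_pos: [627.0, -197.4, 107.9]
tcp_rot: [-179.8, 0.1, 38.5]
ft_force: [1.3, -0.2, 0.5]
finger_gap: 68.1
grip_force: 0.0
[ 628.18255582 -197.7721695   109.58928029]
[254.59574657 195.33873744] [ 21 100 196]
3923
[ 628.37 -198.16   37.96    0.93] [ -0.    0.5 109.6]
236 276 139 242 ((256.0, 190.5), (103.0, 40.0), 90.0)
```

```bash
python3 -m jog '[[0,0,0.5,2.5,0.4,40,-0.5],[0,0,0,0,0,40,-0.4],[0,0,0,0,0,25,-0.4],[0,0,0,0,0,8,-0.4],[0,0,0,0,0,0,-0.4]]'
python3 -m jog '[[0,0,0,0,0,3,-0.4],[0,0,0,0,0,0,-0.3],[0,0,0,0,0,0,0],[0,0,0,0,0,0,0.4],[0,0,0,0,0,0,0.4]]' 30
python3 -m jog '[[0,0,0,0,0,0,0.4],[0,0,0,0,0,0,0.4]]'
```

```text
time: 27.95
tool_pos: [630.5, -196.6, -3.5]
tcp_rot: [-180.0, 0.0, 37.9]
ft_force: [-0.5, 0.7, 1.0]
finger_gap: 59.4
grip_force: 0.0
time: 28.45
tool_pos: [631.7, -197.1, -5.0]
tcp_rot: [179.9, -0.1, 37.9]
ft_force: [-0.1, 0.4, 6.5]
finger_gap: 35.4
grip_force: 31.7
time: 28.65
tool_pos: [631.7, -197.1, -5.1]
tcp_rot: [179.9, -0.1, 37.9]
ft_force: [-1.5, 0.3, 6.3]
finger_gap: 35.1
grip_force: 31.7
```

```bash
python3 -m jog '[[0,0,0,0,0,-20,0.4],[0,0,0,0,0,-45,0.4],[0,0,0,0,0,-45,0.4],[0,0,7.9,0,0,-45,0.4],[0,0,7.9,0,0,0,0.4]]'
python3 -m jog '[[0,0,8,0,0,0,0.4],[0,0,8,0,0,0,0.4],[0,0,8,0,0,0,0.4],[0,0,7.9,0,0,0,0.4],[0,0,0,0,0,0,0.4]]'
python3 -m jog '[[0,0,0,-13.2,-42.9,0,0.4],[0,0,0,-13.2,-42.9,0,0.4],[0,0,0,-13.2,-42.9,0,0.4],[0,0,0,-13.2,-42.9,0,0.4],[0,0,0,-13.2,-42.9,0,0.4]]'
python3 -m jog '[[0,0,0,-13.2,-42.9,0,0.4],[0,0,0,-13.2,-42.9,0,0.4],[0,0,0,-13.2,-42.9,0,0.4],[0,0,0,-13.2,-42.9,0,0.4],[0,0,0,-13.2,-42.9,0,0.4]]'
python3 -m jog '[[0,0,0,-13.2,-42.9,0,0.4],[0,0,0,-13.2,-42.9,0,0.4],[0,0,0,0,0,0,0.4],[0,0,0,0,0,0,0.4],[0,0,0,0,0,0,0.4]]'
python3 - <<'E'
from fit import *
d=snap('wrist','w14.png'); h=cv2.cvtColor(np.asarray(d['pixels']),cv2.COLOR_RGB2HSV).astype(int);H,S,V=h[...,0],h[...,1],h[...,2]
T=tool(); print(T[:3,3],r.sense()['tcp_rot'])
uv=proj(d,(T@np.array([30,0,-39,1]))[None,:3])[0]; print(uv,h[int(uv[1]),int(uv[0])])
m=blob((H>8)&(H<32)&(S>70)&(V>40),uv); print(m.sum()); ys,xs=np.nonzero(m);print(xs.min(),xs.max(),ys.min(),ys.max())
f=fit(d,m,'eclair',(T[0,3],T[1,3],-.17),T[2,3]+9); print(np.round(f,2), (T[:3,:3].T@(np.array([f[0],f[1],0])-T[:3,3])).round(1))
for v in(ys.min(),ys.max()):print(v,(T[:3,:3].T@(w(d,[[256,v]],T[2,3]+34)[0]-T[:3,3])).round(1))
E
```

```text
time: 29.15
tool_pos: [635.0, -198.3, 158.1]
tcp_rot: [179.5, -0.6, 21.8]
ft_force: [1.4, -0.5, 0.8]
finger_gap: 35.4
grip_force: 30.9
time: 29.65
tool_pos: [630.4, -196.5, 148.2]
tcp_rot: [-180.0, 0.0, -9.9]
ft_force: [0.2, -0.1, -0.2]
finger_gap: 35.5
grip_force: 30.9
time: 30.15
tool_pos: [601.3, 27.6, 148.3]
tcp_rot: [-180.0, -0.0, -9.5]
ft_force: [0.5, 0.0, -0.9]
finger_gap: 35.0
grip_force: 30.9
time: 30.65
tool_pos: [572.7, 250.3, 148.4]
tcp_rot: [-180.0, -0.0, -9.5]
ft_force: [1.2, 0.3, -1.4]
finger_gap: 35.2
grip_force: 30.9
time: 31.15
tool_pos: [561.8, 336.7, 148.1]
tcp_rot: [180.0, 0.0, -9.7]
ft_force: [0.1, -0.5, -1.1]
finger_gap: 35.0
grip_force: 30.9
[562.05634015 336.38052952 148.19321745] [ 1.79969537e+02  3.95224054e-03 -9.73827130e+00]
[253.85333417 196.6945965 ] [ 23  80 227]
10887
214 290 162 320
[563.67 337.07  -9.71   0.9 ] [  1.5  -1.  148.2]
162 [ 45.2   1.  -34. ]
320 [-41.7   1.5 -34. ]
```

```bash
python3 -m jog '[[0,0,0,-1,-0.8,40,0.4],[0,0,0,0,0,40,0.4],[0,0,0,0,0,35,0.4],[0,0,0,0,0,20,0.4],[0,0,0,0,0,0,0.4]]'
python3 -m jog '[[0,0,0,0,0,8,0.4],[0,0,0,0,0,3,0.4],[0,0,0,0,0,0,0.4],[0,0,0,0,0,0,0.4]]'
python3 -m jog '[[0,0,0,0,0,2,0.4],[0,0,0,0,0,0,0.4],[0,0,0,0,0,0,0.4]]'
```

```text
time: 31.7
tool_pos: [558.3, 335.4, 8.8]
tcp_rot: [179.7, 0.3, -9.8]
ft_force: [-0.8, 0.8, -1.7]
finger_gap: 35.3
grip_force: 30.9
time: 32.1
tool_pos: [561.8, 338.9, 3.6]
tcp_rot: [-179.9, -0.1, -9.8]
ft_force: [0.4, -0.3, -0.8]
finger_gap: 35.5
grip_force: 30.9
time: 32.4
tool_pos: [561.0, 338.6, 0.4]
tcp_rot: [-180.0, -0.0, -9.8]
ft_force: [-0.6, 0.4, -0.0]
finger_gap: 35.1
grip_force: 30.9
```

```bash
python3 -m jog '[[0,0,0,0,0.7,1.5,0.4],[0,0,0,0,0,0.8,0.4],[0,0,0,0,0,0,0.4],[0,0,0,0,0,0,0.4]]'
```

```text
time: 32.8
tool_pos: [560.8, 337.8, -2.0]
tcp_rot: [180.0, 0.0, -9.8]
ft_force: [-0.7, 0.1, 0.1]
finger_gap: 35.2
grip_force: 31.0
```

```bash
python3 -m jog '[[0,0,0,0,0,0.8,0.4],[0,0,0,0,0,0,0.4],[0,0,0,0,0,0,0.4]]'
python3 -m jog '[[0,0,0,0,0,0,0.2],[0,0,0,0,0,0,0],[0,0,0,0,0,0,-0.2],[0,0,0,0,0,0,-0.2],[0,0,0,0,0,0,-0.2]]'
python3 -m jog '[[0,0,0,0,0,-20,-0.2],[0,0,0,0,0,-45,-0.2],[0,0,0,0,0,-45,-0.2],[0,0,0,0,0,-45,-0.2],[0,0,0,-45,0,-20,-0.2]]'
python3 -m jog '[[0,0,0,-45,45,-20,-0.2],[0,0,0,-45,20,0,-0.2],[0,0,0,0,0,0,-0.2],[0,0,0,0,0,0,-0.2]]'
python3 - <<'E'
from fit import *
snap('side','s15.png');snap('scene','s16.png')
b=cv2.resize(cv2.imread('pics/s15.png')[170:330,110:290],(450,400));a=cv2.resize(cv2.imread('pics/s16.png')[110:240,230:410],(350,400))
cv2.imwrite('pics/c15.png',np.hstack([b,a]))
E
```

```text
time: 33.1
tool_pos: [560.9, 337.9, -2.1]
tcp_rot: [-180.0, -0.0, -9.8]
ft_force: [-2.0, -1.3, 5.5]
finger_gap: 34.9
grip_force: 31.7
time: 33.6
tool_pos: [560.7, 337.8, -3.0]
tcp_rot: [180.0, 0.0, -9.8]
ft_force: [-0.3, 0.0, 1.0]
finger_gap: 51.2
grip_force: 0.0
time: 34.1
tool_pos: [521.8, 345.5, 178.2]
tcp_rot: [-179.7, -0.5, -10.0]
ft_force: [-0.2, 0.4, 0.6]
finger_gap: 51.0
grip_force: 0.0
time: 34.5
tool_pos: [428.8, 305.7, 187.3]
tcp_rot: [-180.0, -0.0, -9.7]
ft_force: [0.6, -0.1, -0.1]
finger_gap: 51.4
grip_force: 0.0
```

View pics/c15.png

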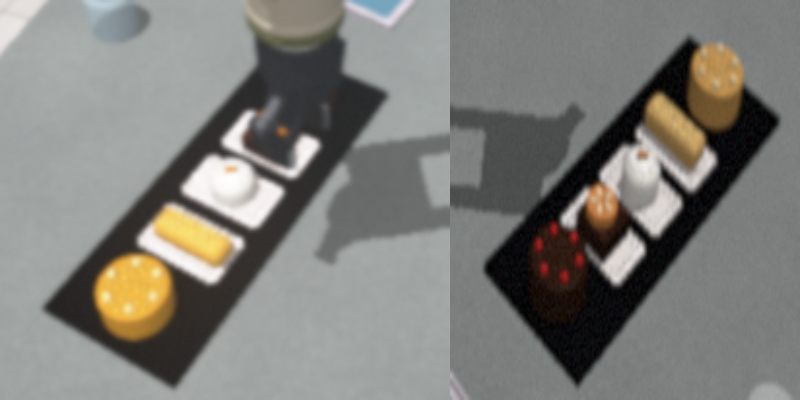

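The final crop shows the eclair lengthwise by the golden cake, the snowball in the middle, and the brownie with the biscuit on it by the chocolate cake. Both cakes are standing.

```bash
python3 -c "
from bench import r
print(r.hand_in())"
```

```text
the job is handed in; nothing more can be done
None
```

I placed all four pastries as asked and handed the job in at about 35 s, with both cakes still standing where they were; no verdict came back, but by my own measurements each pastry sits within about 3 mm of where it should be.

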